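# Hook out the tote of connecting rods

## Task

Pick up the orange-handled pull hook, set its blade over the front lip of the blue tote that holds the connecting rods, and drag the tote forward out of the wire rack until its front wall stands on the yellow tape line, the tote still facing straight out. Then lift the hook off and lay it on the bench clear of the tote. Move the tote only with the hook, never with the gripper or arm, and leave the red tote where it is.

Things in the scene. Friction and masses are not known exactly. Their poses are not given: they have to be found in the camera images.
- pull_hook: Pull hook, 220 g, standing on the bench left or right of the rack. Origin: centre under its orange handle (110 long x 26 wide x 45 high; grip across the width from above); z up, x to the blade. A 10 mm square bar runs from the handle along +x, 35-45 above the underside, to a steel blade at x=150 (5 thick, 40 wide) that hangs 35 below the bar, to the level of the handle's underside.
- hook_tip (a point): Centre of the lower edge of the hook's blade: 150 mm ahead (x) of the hook's origin, level with the handle's underside.
- tote_blue: Open blue tote, 0.5 kg, 160 long (x) x 105 wide x 65 high, walls 4, a lip 6 wide round the rim outside. Two dark connecting rods fixed in it, up to 20 high. Origin: on the bench under the middle of the outer face of its front wall; z up, x to its back. Stands in the rack (left, middle or right), front wall 35-65 behind the rack's front edge, neighbours 15 or more away; slides easily.
- tote_red: Open red tote of the same size, with aluminium pistons, in another place of the rack; must stay. Origin and axes as the blue tote's. The third place holds a closed cardboard carton, 160 x 100 x 85 mm high.
- rack: Fixed wire rack on the bench, 270 deep (x) x 450 wide (y), open in front, posts at the corners only; its wire deck lies 165-175 mm above the bench over the totes. Origin: on the bench under the middle of its front edge; z up, +x into the rack. The yellow tape line, 40 wide, lies on the bench across its front, centre line at x=-50.
Not all that is in view belongs to the job. There is more than one size of the pull_hook; the job needs the middle-sized. What is meant by the tote_blue is not green, and is the larger of those in its own colour.

How it is judged (in metres and radians):
On the way, in this order (a step that is already met when the one before it is completed fails the run):
1. the hook's blade is down inside the blue tote, behind its front wall, while the tote is still in its place (x of hook_tip in the frame of tote_blue between 0.002 and 0.1 m and y of hook_tip in the frame of tote_blue between -0.05 and 0.05 m and z of hook_tip in the frame of tote_blue below 0.058 m and distance of tote_blue from where it was at the start of the episode below 0.03 m), for 0.1 s.
2. the blue tote is pulled forward past the rack's front edge with the blade still inside it (x of hook_tip in the frame of tote_blue between 0.002 and 0.1 m and y of hook_tip in the frame of tote_blue between -0.05 and 0.05 m and z of hook_tip in the frame of tote_blue below 0.058 m and x of tote_blue in the frame of rack below -0.015 m), for 0.1 s.
At the end, for the whole second after the job is handed in: The blue tote stands upright and still on the bench with the outer face of its front wall within 25 mm of the yellow tape's centre line, facing straight out of the rack within 15 degrees; the hook lies still on the bench, not touching the blue tote; the red tote is within 20 mm of where it was (x of tote_blue in the frame of rack between -0.075 and -0.025 m and angle between the x axis of tote_blue and the x axis of rack, either way round below 0.26 rad and angle between tote_blue's own z axis and vertical below 0.1 rad and height (world z) of tote_blue below 0.01 m and linear speed of each of tote_blue, pull_hook below 0.02 m/s and height (world z) of pull_hook below 0.03 m and height (world z) of hook_tip below 0.035 m and contact force between pull_hook and tote_blue below 0.1 N and distance of tote_red from where it was at the start of the episode below 0.02 m).
It fails at once if the gripper or arm pushes the blue tote (contact force between any of the fingers, the arm and tote_blue above 2 N).
It fails at once if the blue tote is tipped (angle between tote_blue's own z axis and vertical above 0.35 rad).
It fails at once if the red tote is dragged or knocked away (distance of tote_red from where it was at the start of the episode above 0.02 m).
It also fails if it takes over 56 s, if anything falls off the work surface, if the arm or the gripper's body presses on something with over 40 N, if the wrist force passes 120 N, or if a joint passes its speed limit or range.

## Robot

A 6-joint arm with a two-finger parallel gripper is mounted at the origin on the work surface. World frame = base frame: x ahead of the robot, y to its left, z up, the work surface at z = 0. Lengths are in m, angles in degrees, forces in N, time in s.
With the tool pointing down it reaches from about 0.35 to 0.875 m from the base axis. Payload 4.2 kg.
Tool frame: the origin (TCP) lies between the finger pads; the fingertips stand 25 mm ahead of it and the grasp point (between the pads) lies 6 mm ahead of it (r.tips_ahead is the distance from the TCP to the fingertips, in m); z points along the fingers, y is the direction in which the jaws open and shut (so a half turn about z gives the same grasp; the last joint's range is limited). The gripper opens to 87 mm and grips with 3 to 60 N. Pads are 19 mm wide; open, the fingers measure 117 mm over their backs; the gripper's body (75 mm by 190 mm) begins 51 mm behind the grasp point.
Start: joints at [88.27, 22.042, 0.453, 0, -68.411, -14.817], TCP at [0.178, 0.599, 0.248] pointing down, gripper open.
Joint ranges: [-179.83, 179.83], [-69.29, 118.12], [-61.27, 80.66], [-181.25, 117.63], [-171.15, -9.14], [-177.46, 177.46]. Speed limits (degrees/s): [159.86, 159.86, 180, 180, 180, 180].

## Interface

Orientations are given as a 3x3 rotation matrix whose columns are the frame's x, y, z axes.
In Python, from station import r, vision, finish_job gives the robot as it stands.
- The arm moves only by the shell command python3 -m jog 'ROWS'. ROWS is a JSON object of lists of equal length, an entry for each row: "rot": the turn, a rotation vector about the world's x, y, z in degrees, a list of three; "delta_pos": the shift along the world's x, y, z in mm, a list of three; "grip": the opening in per cent of the stroke, from 0 (shut) to 100 (fully open). A call has 1 to 10 rows; each row shifts and turns the commanded pose from where the row before left it; what a row does not reach is not made up. A row lasts 1/12 s, in which the tool goes at most 41.7 mm and 7.16 degrees, less where a joint would pass 70% of its speed; a pose out of reach is approached as far as the arm can. A call with a gripper value outside its range is refused whole. The fingers move at their own pace and stop on an object; the grip force is fixed at half the most. Time passes only in rows, so rows that do not move let the fingers close. It gives the time, the measured TCP pose, the force and the opening at its end, in the units of the state.
- r.sense(): the state, without advancing time (a new reading comes with each control period).
- vision.capture(name): name is "scene" or "top" or "wrist"; returns a dict with "frame" (384x512x3 uint8, red, green, blue), "K" (3x3 intrinsics, pixels), "k1" (the pictures are not rectified: a ray, as slopes to the right and down, at radius r is drawn at 1 + k1 r^2 times it, then the intrinsics apply), "xyz" and "orientation" of the camera in the world. Camera axes: x right, y up, looking along -z (the intrinsics and any distortion apply to the point x, -y, -z); pixel columns grow to the right and rows downward; lengths in m; the calibration is good to about 2 mm. A picture is of the moment at which its call begins. There is no depth.
- finish_job(): hands the job in, once; it reports no verdict.
The state is a dict: "time_s": time; "joints": joint angles; "joint_velocities": joint speeds; "effort": joint torques, N m; "tcp_pos": TCP position; "ee_rot": TCP orientation; "wrist_force": force on the tool from outside, world axes, zero at the start; "moment": the same for the moment, N m; "gripper_width": opening from 0.0 (shut) to 1.0 (fully open).
Only numpy, scipy, OpenCV 4.12 (cv2) and the standard library are available. Lean on these libraries where they do the work, as an engineer would, in place of code of your own. Each camera call takes 0.05 s, during which the arm holds its last target. There are 200 camera calls.

## Working session

There is one attempt and no reset: what is moved stays moved. The work goes in short steps, Python scripts to look and compute and a shell command to move; the robot and the scene stay as the last step left them, time stands still between calls to the robot, and variables do not carry over. Pictures are saved under pics/ and viewed, about 8 in all and at most 12, crops included, and the job is handed in when it is done.

```bash
mkdir -p pics
cat > h.py <<'E'
import numpy as np, cv2
from station import r, vision, finish_job
def cap(n,save=None):
    c=vision.capture(n)
    if save: cv2.imwrite(f'pics/{save}.png',c['frame'][:,:,::-1])
    np.savez(f'pics/{save or n}.npz',**{k:np.array(v) for k,v in c.items()})
    return c
def load(s): return dict(np.load(f'pics/{s}.npz'))
def pt(c,u,v,z):
    K=c['K']; d=cv2.undistortPoints(np.array([[[u,v]]],float),K,np.array([float(c['k1']),0,0,0,0]))[0,0]
    ray=np.array(c['orientation'])@np.array([d[0],-d[1],-1.]); o=np.array(c['xyz'])
    return o+ray*(z-o[2])/ray[2]
def proj(c,P):
    q=np.array(c['orientation']).T@(np.array(P,float)-np.array(c['xyz'])); x,y=q[0]/-q[2],-q[1]/-q[2]
    s=1+float(c['k1'])*(x*x+y*y); K=c['K']; return np.array([K[0,0]*x*s+K[0,2],K[1,1]*y*s+K[1,2]])
E
python3 - <<'E'
from h import *
a=cap('scene','s0');b=cap('top','t0')
for c in (a,b): print(c['xyz'],c['orientation'],c['K'][0],c['k1'])
im=np.vstack([a['frame'],b['frame']])[:,:,::-1]
cv2.imwrite('pics/a.png',cv2.resize(a['frame'][:,:,::-1],(800,600),interpolation=2))
cv2.imwrite('pics/b.png',cv2.resize(b['frame'][:,:,::-1],(800,600),interpolation=2))
print(r.sense())
E
```

```text
[1.40159829 0.05928412 0.74471082] [[-8.37449881e-02 -5.84700810e-01  8.06914952e-01]
 [ 9.96487178e-01 -4.89062493e-02  6.79814930e-02]
 [-2.85650190e-04  8.09773513e-01  5.86742513e-01]] [420.58680108   0.         262.6263591 ] -0.11016096120720216
[ 0.38127338 -0.04163106  1.41068214] [[-0.00596542  0.99784989 -0.06526873]
 [-0.99986946 -0.00693214 -0.01459502]
 [-0.01501609  0.06517315  0.99776098]] [491.15787134   0.         255.93555315] 0.0035383983294635076
{'time_s': 0.1, 'joints': array([ 8.82698007e+01,  2.20897722e+01,  3.88749667e-01, -2.37510760e-02,
       -6.84125200e+01, -1.48179152e+01]), 'joint_velocities': array([-0.04900109, -0.07914879,  0.13671373,  0.20669486, -0.0117018 ,
       -0.0886283 ]), 'effort': array([-1.56833498e-04, -3.91688490e+01,  1.87938327e+01,  4.23186153e+00,
        1.35120488e-02, -7.04714444e-05]), 'tcp_pos': array([0.17784803, 0.59866189, 0.2465448 ]), 'ee_rot': array([[ 9.58537364e-01, -2.84966532e-01, -4.45114461e-04],
       [-2.84966848e-01, -9.58535350e-01, -1.96911945e-03],
       [ 1.34475195e-04,  2.01431743e-03, -9.99997962e-01]]), 'wrist_force': array([ 0.21369555, -0.14104818,  0.20782518]), 'moment': array([ 0.02076925,  0.00737148, -0.0129059 ]), 'gripper_width': 0.9990483003825997}
```

View pics/a.png

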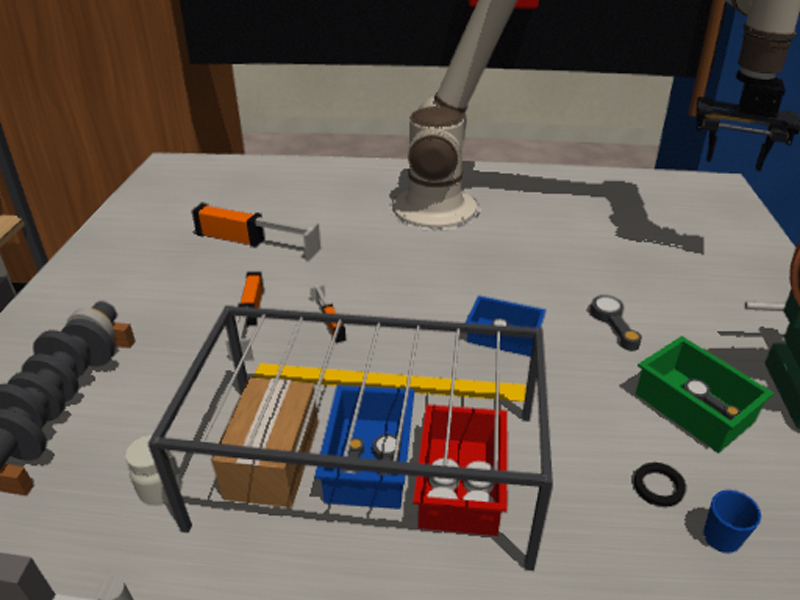

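View pics/b.png

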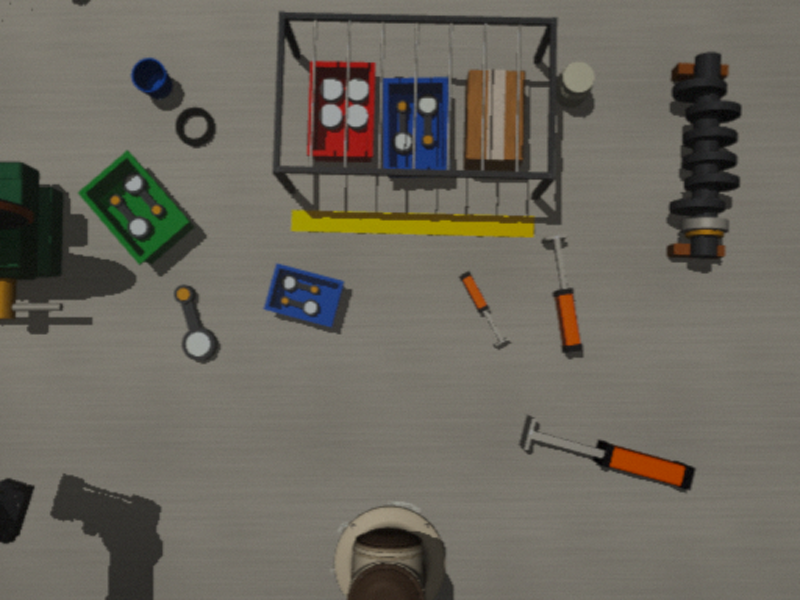

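The scaled top picture shows:
- **Hooks:** small at (485,310), middle at (565,295) and large at (605,455). The middle one stands right of the rack, as described.
- **Blue totes:** one in the rack at (416,125) and a smaller loose one at (305,295). The green one is at (137,205).
- **Rack contents:** red tote at (343,110) and the carton at (496,115).

So the job needs the middle hook and the blue tote in the rack. I'll confirm both in enlarged crops.

Run:
```python
from h import *
f=cv2.imread('pics/t0.png')
def crop(n,u0,u1,v0,v1,s):
    im=cv2.resize(f[v0:v1,u0:u1],None,fx=s,fy=s,interpolation=cv2.INTER_CUBIC)
    for u in range(u0,u1,10):
        cv2.line(im,((u-u0)*s,0),((u-u0)*s,6),(255,255,255),1)
        if u%20==0: cv2.putText(im,str(u),((u-u0)*s,16),0,.35,(255,255,255),1)
    for v in range(v0,v1,10):
        cv2.line(im,(0,(v-v0)*s),(6,(v-v0)*s),(255,255,255),1)
        if v%20==0: cv2.putText(im,str(v),(8,(v-v0)*s+4),0,.35,(255,255,255),1)
    cv2.imwrite(f'pics/{n}.png',im)
crop('c1',290,390,140,240,6); crop('c2',170,370,5,155,4)
```

```text
(no output)
```

View pics/c1.png

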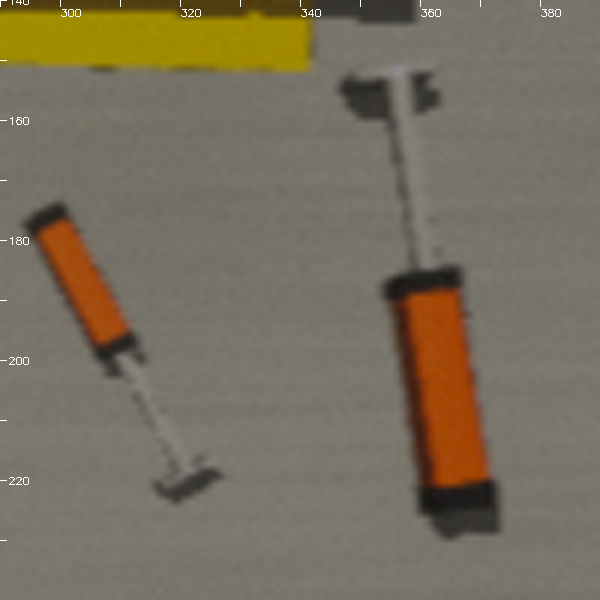

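View pics/c2.png

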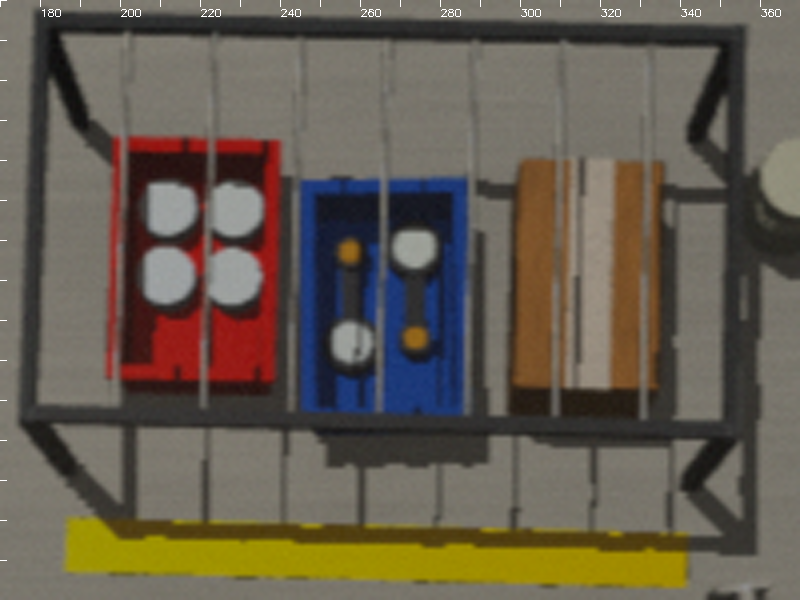

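Run:
```python
from h import *
np.set_printoptions(precision=4,suppress=True)
c=load('t0'); s=load('s0')
P=lambda u,v,z:pt(c,u,v,z)[:2]
print('handle top FL FR RL RR'); 
for u,v in((357.5,188.5),(366.5,187),(362,221.5),(371.5,219.5)): print(P(u,v,.045))
A=P(355.8,151,.045);B=P(361,184,.045);print('bar',A,B,np.degrees(np.arctan2(*(A-B)[::-1])))
t=[P(*q,0) for q in((186.5,134.5),(186,148),(342,138.2),(341.5,151.2))]
m1=(t[0]+t[1])/2;m2=(t[2]+t[3])/2;d=m1-m2;L=np.linalg.norm(d);ry=d/L;rx=np.array([ry[1],-ry[0]]);m=(m1+m2)/2
print('tape',m1,m2,L,'width',t[0]-t[1],'yaw',np.degrees(np.arctan2(rx[1],rx[0])))
O=m+.05*rx;print('rack O(tape)',O)
l=P(176.2,108,.17);q=P(355,112,.17);print('rail',l,q,np.linalg.norm(l-q),(l+q)/2,np.degrees(np.arctan2(-(l-q)[0],(l-q)[1])))
b1=P(245,50,.065);b2=P(286.8,49.5,.065);print('tote back',b1,b2,np.linalg.norm(b1-b2),'front face',(b1+b2)/2-.166*rx)
for n,z in (('lipleft',.065),): print(P(245,108,z))
# rack frame of front
F=(b1+b2)/2-.166*rx;print('rackframe',(F-O)@rx,(F-O)@ry)
for off in (-.0585,.0585):
  print('scene lip px', proj(s,[*(F-.006*rx+off*ry),.065])*1.5625)
```

```text
handle top FL FR RL RR
[ 0.4769 -0.304 ]
[ 0.4809 -0.329 ]
[ 0.3853 -0.3146]
[ 0.3907 -0.3409]
bar [ 0.5819 -0.3013] [ 0.4894 -0.3139] 7.7794356683183254
tape [0.6211 0.1805] [ 0.6072 -0.2697] 0.4504294824817779 width [ 0.0395 -0.0013] yaw -1.7667245153693187
rack O(tape) [ 0.6641 -0.0461]
rail [0.6785 0.1799] [ 0.6638 -0.2774] 0.4574515861639357 [ 0.6711 -0.0488] -1.8424954791734882
tote back [0.8663 0.0063] [ 0.8664 -0.1106] 0.11689477466635986 front face [ 0.7004 -0.047 ]
[0.7018 0.007 ]
rackframe 0.03627213898502016 0.00022441630786948955
scene lip px [340.6729 383.7233]
scene lip px [418.3017 390.044 ]
```

Cross-checks hold: tote width over the lips 117 mm, tape 450 x 39.5 mm, handle 25 mm wide, tote front 36 mm inside the rack. The crops confirm the middle hook (origin about (0.432,-0.322), yaw 7.7°) and the blue tote in the rack's middle place. Now I'll move to above the hook.

```bash
python3 -m jog '{"delta_pos":[[20,-33,0],[20,-33,0],[20,-33,0],[20,-33,0],[20,-33,0],[20,-33,0],[20,-33,0],[20,-33,0],[20,-33,0],[20,-33,0]],"rot":[[0,0,2],[0,0,2],[0,0,2],[0,0,2],[0,0,2],[0,0,2],[0,0,2],[0,0,2],[0,0,2],[0,0,2]],"grip":[100,100,100,100,100,100,100,100,100,100]}'
python3 -m jog '{"delta_pos":[[20,-33,0],[20,-33,0],[1,-37,0],[1,-37,0],[1,-37,0],[1,-37,0],[1,-37,0],[1,-37,0],[1,-37,0],[1,-37,0]],"rot":[[0,0,2],[0,0,2],[0,0,0],[0,0,0],[0,0,0],[0,0,0],[0,0,0],[0,0,0],[0,0,0],[0,0,0]],"grip":[100,100,100,100,100,100,100,100,100,100]}'
python3 -m jog '{"delta_pos":[[1,-37,0],[1,-37,0],[1,-37,0],[1,-37,0],[1,-37,-10],[1,-37,-30],[0,0,-30],[0,0,0],[0,0,0],[0,0,0]],"rot":[[0,0,0],[0,0,0],[0,0,0],[0,0,0],[0,0,0],[0,0,0],[0,0,0],[0,0,0],[0,0,0],[0,0,0]],"grip":[100,100,100,100,100,100,100,100,100,100]}'
python3 - <<'E'
from h import *
w=cap('wrist','w0'); s=r.sense(); print(s['tcp_pos'],s['ee_rot'],s['joints'],w['xyz'])
O=np.array([.4315,-.322]);a=np.radians(7.7);X=np.array([np.cos(a),np.sin(a)]);Y=np.array([-X[1],X[0]])
im=cv2.resize(w['frame'][:,:,::-1],None,fx=1.5,fy=1.5)
for x,y in ((-.055,.013),(-.055,-.013),(.055,.013),(.055,-.013),(.15,.02),(.15,-.02)):
  p=proj(w,[*(O+x*X+y*Y),.045])*1.5; cv2.circle(im,tuple(int(i) for i in p),4,(255,0,255),1)
cv2.imwrite('pics/w0b.png',im)
E
```

```text
time_s: 0.93
tcp_pos: [0.3783, 0.2671, 0.2474]
ee_rot: [[0.998, 0.062, -0.0], [0.062, -0.998, -0.0], [-0.0, 0.0, -1.0]]
wrist_force: [0.9, -0.6, 1.5]
gripper_width: 1.0
time_s: 1.77
tcp_pos: [0.4253, -0.0946, 0.2475]
ee_rot: [[0.992, 0.13, 0.0], [0.13, -0.992, 0.0], [0.0, -0.0, -1.0]]
wrist_force: [1.3, 0.0, -0.1]
gripper_width: 0.999
time_s: 2.6
tcp_pos: [0.4325, -0.3101, 0.1826]
ee_rot: [[0.991, 0.131, 0.001], [0.131, -0.991, -0.001], [0.001, 0.001, -1.0]]
wrist_force: [0.2, 0.6, -0.1]
gripper_width: 1.004
[ 0.43298863 -0.31001221  0.18326499] [[ 0.99130135  0.13158184  0.00280278]
 [ 0.13158666 -0.99130336 -0.00161004]
 [ 0.00256655  0.00196484 -0.99999478]] [-1.81188178e+01  1.63260530e+01 -1.80408178e+01  4.58125488e-02
 -5.54518248e+01  1.15654067e+02] [ 0.50803772 -0.29967195  0.31885425]
```

View pics/w0b.png

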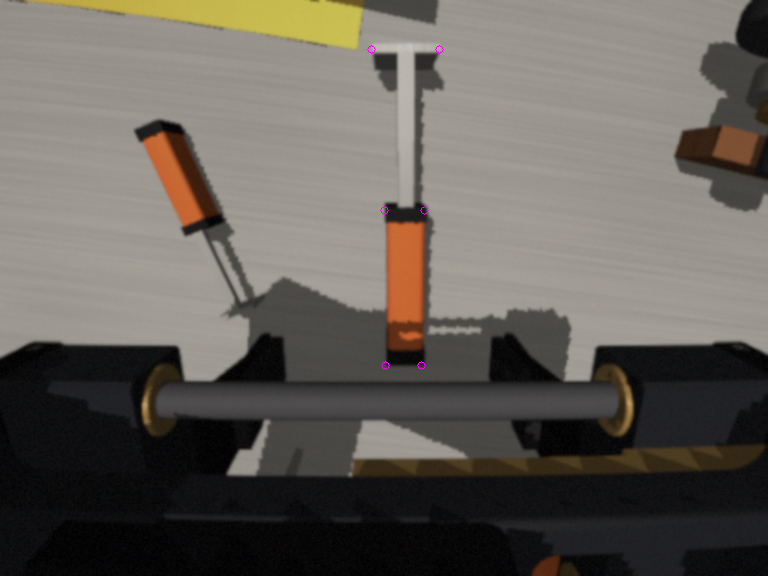

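The wrist picture shows the middle hook: blade at (405,48), handle (385-424, 205-365). The predicted corners match within about 2 mm. Now to descend and grip.

```bash
python3 -m jog '{"delta_pos":[[-1,-12,-25],[0,0,-30],[0,0,-30],[0,0,-30],[0,0,-20],[0,0,-10],[0,0,0],[0,0,0]],"rot":[[0,0,0],[0,0,0],[0,0,0],[0,0,0],[0,0,0],[0,0,0],[0,0,0],[0,0,0]],"grip":[100,100,100,100,100,100,100,100]}'
python3 -m jog '{"delta_pos":[[0,0,0],[0,0,0],[0,0,0],[0,0,0],[0,0,0],[0,0,0],[0,0,0],[0,0,0],[0,0,0],[0,0,0]],"rot":[[0,0,0],[0,0,0],[0,0,0],[0,0,0],[0,0,0],[0,0,0],[0,0,0],[0,0,0],[0,0,0],[0,0,0]],"grip":[0,0,0,0,0,0,0,0,0,0]}'
```

```text
time_s: 3.32
tcp_pos: [0.4323, -0.3223, 0.0378]
ee_rot: [[0.991, 0.131, 0.002], [0.131, -0.991, -0.001], [0.002, 0.002, -1.0]]
wrist_force: [0.1, -0.0, 0.6]
gripper_width: 0.998
time_s: 4.15
tcp_pos: [0.4308, -0.3223, 0.0362]
ee_rot: [[0.992, 0.13, -0.0], [0.13, -0.992, 0.0], [-0.0, -0.0, -1.0]]
wrist_force: [-0.0, 0.2, -0.3]
gripper_width: 0.326
```

```bash
python3 -m jog '{"delta_pos":[[0,0,10],[0,0,20],[0,0,20],[0,0,20],[0,0,15],[0,20,0],[0,28,0],[0,28,0],[0,28,0],[0,28,0]],"rot":[[0,0,0],[0,0,0],[0,0,0],[0,0,0],[0,0,0],[0,0,-1],[0,0,-1],[0,0,-1],[0,0,-1],[0,0,-1]],"grip":[0,0,0,0,0,0,0,0,0,0]}'
python3 -m jog '{"delta_pos":[[0,28,0],[0,28,0],[0,28,0],[0,28,0],[0,20,0],[0,12,0],[0,3,0],[0,0,0],[0,0,0]],"rot":[[0,0,-1],[0,0,-1],[0,0,-1],[0,0,-1],[0,0,-0.3],[0,0,0],[0,0,0],[0,0,0],[0,0,0]],"grip":[0,0,0,0,0,0,0,0,0]}'
python3 - <<'E'
from h import *
s=r.sense(); print(s['tcp_pos'],s['ee_rot'][:,0],s['wrist_force'])
w=cap('wrist','w1'); cv2.imwrite('pics/w1b.png',cv2.resize(w['frame'][:,:,::-1],None,fx=1.5,fy=1.5))
T=s['tcp_pos'];X=s['ee_rot'][:,0]; Y=-s['ee_rot'][:,1]
# predicted blade top corners if grip held as planned (underside = tcp-.037)
for y in(-.02,.02): print(proj(w,T+.15*X+y*Y+[0,0,.045-.037])*1.5)
E
```

```text
time_s: 4.98
tcp_pos: [0.4301, -0.1891, 0.1216]
ee_rot: [[0.999, 0.041, -0.001], [0.041, -0.999, 0.0], [-0.001, -0.0, -1.0]]
wrist_force: [0.3, 1.1, -1.6]
gripper_width: 0.298
time_s: 5.73
tcp_pos: [0.4306, -0.0435, 0.1214]
ee_rot: [[0.999, -0.032, -0.0], [-0.032, -0.999, -0.0], [-0.0, 0.0, -1.0]]
wrist_force: [-0.5, 0.1, -1.9]
gripper_width: 0.298
[ 0.43055838 -0.04352067  0.12142041] [ 9.99480147e-01 -3.22375981e-02 -4.16887252e-04] [-0.50102876  0.05693997 -1.89290107]
[ 464.82372381 -116.0881945 ]
[ 311.43027667 -115.95390191]
```

View pics/w1b.png

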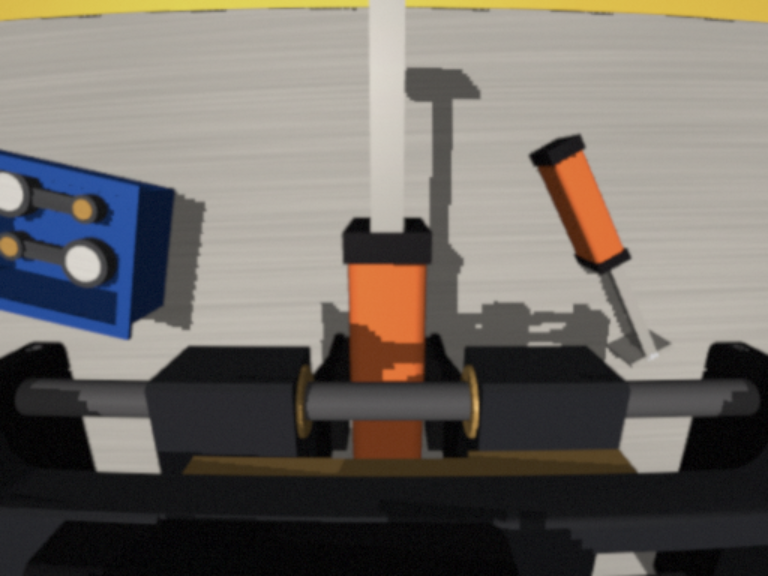

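The hook is held straight in the jaws, with the bar at columns 370-405 and the handle at 345-430. Next I move it forward over the lip, then check with both cameras.

```bash
python3 -m jog '{"delta_pos":[[10,0,0],[20,0,0],[25,0,0],[25,0,0],[25,0,0],[20,0,0],[10,0,0],[5,0,0],[0,0,0],[0,0,0]],"rot":[[0,0,0],[0,0,0],[0,0,0],[0,0,0],[0,0,0],[0,0,0],[0,0,0],[0,0,0],[0,0,0],[0,0,0]],"grip":[0,0,0,0,0,0,0,0,0,0]}'
python3 - <<'E'
from h import *
a=cap('scene','s1');b=cap('top','t1');s=r.sense();T=s['tcp_pos'];X=s['ee_rot'][:,0]; Y=-s['ee_rot'][:,1]
f=a['frame'][:,:,::-1][190:340,120:340]; g=b['frame'][:,:,::-1][30:180,190:350]
im=np.hstack([cv2.resize(f,None,fx=2.1,fy=2.1,interpolation=2),cv2.resize(g,(336,315),interpolation=2)])
for y in(-.02,.02):
  for z in (-.037,.008):
    p=T+.15*X+y*Y+[0,0,z]
    u=(proj(a,p)-[120,190])*2.1; cv2.circle(im,(int(u[0]),int(u[1])),3,(255,0,255),1)
    u=(proj(b,p)-[190,30])*2.1+[462,0]; cv2.circle(im,(int(u[0]),int(u[1])),3,(255,0,255),1)
cv2.imwrite('pics/m1.png',im)
E
```

```text
time_s: 6.62
tcp_pos: [0.5698, -0.0437, 0.1208]
ee_rot: [[0.999, -0.033, -0.002], [-0.033, -0.999, 0.0], [-0.002, 0.0, -1.0]]
wrist_force: [-0.2, 0.4, -2.4]
gripper_width: 0.295
```

View pics/m1.png

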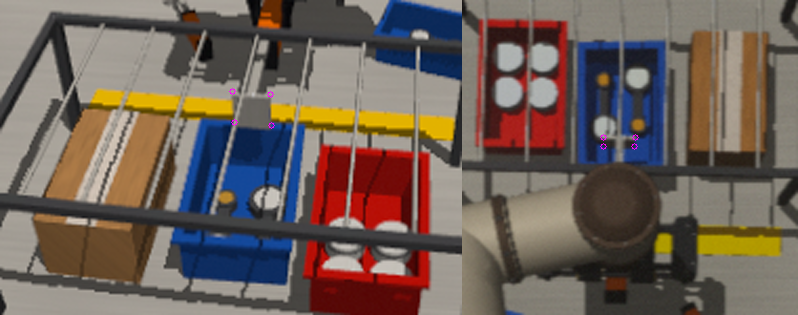

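The blade (scene crop (252,112)) hangs behind the front lip and between the tote's side walls. It sits about 4 mm lower than predicted. Lowering 40 mm puts the tip at about 0.04 and leaves the bar clear of the lip.

```bash
python3 -m jog '{"delta_pos":[[0,0,-8],[0,0,-10],[0,0,-10],[0,0,-8],[0,0,-4],[0,0,0],[0,0,0]],"rot":[[0,0,0],[0,0,0],[0,0,0],[0,0,0],[0,0,0],[0,0,0],[0,0,0]],"grip":[0,0,0,0,0,0,0]}'
python3 - <<'E'
from h import *
a=cap('scene','s2');b=cap('top','t2');s=r.sense();print(s['tcp_pos'],s['wrist_force'])
f=a['frame'][:,:,::-1][190:340,120:340]; g=b['frame'][:,:,::-1][30:180,190:350]
cv2.imwrite('pics/m2.png',np.hstack([cv2.resize(f,None,fx=2.1,fy=2.1,interpolation=2),cv2.resize(g,(336,315),interpolation=2)]))
E
```

```text
time_s: 7.3
tcp_pos: [0.5708, -0.0433, 0.0808]
ee_rot: [[0.999, -0.032, -0.001], [-0.032, -0.999, -0.0], [-0.001, 0.0, -1.0]]
wrist_force: [0.6, 0.2, -1.4]
gripper_width: 0.3
[ 0.57128411 -0.04320595  0.08161902] [ 1.16697395  0.43982434 -2.08852911]
```

View pics/m2.png

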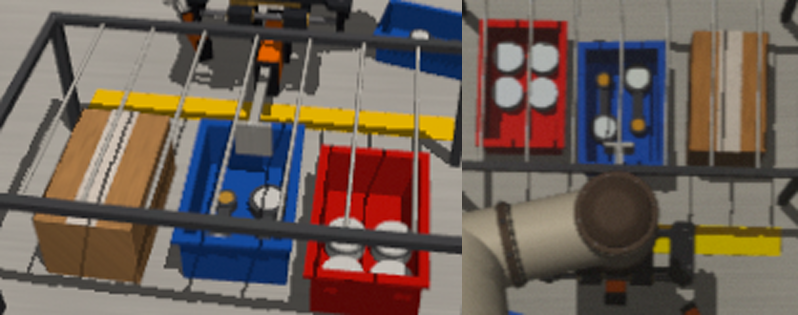

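The blade (crop (252,138)) is down inside the tote behind the front wall, with no contact force. Now a slow pull.

```bash
python3 -m jog '{"delta_pos":[[-3,0,0],[-4,0,0],[-4,0,0],[-4,0,0],[-5,0,0],[-5,0.5,0],[-5,0,0],[-5,0,0],[-5,0.5,0],[-5,0,0]],"rot":[[0,0,0],[0,0,0],[0,0,0],[0,0,0],[0,0,0],[0,0,0],[0,0,0],[0,0,0],[0,0,0],[0,0,0]],"grip":[0,0,0,0,0,0,0,0,0,0]}'
python3 -m jog '{"delta_pos":[[-5,0,0],[-5,0.5,0],[-5,0,0],[-5,0.5,0],[-5,0,0],[-4,0,0],[-3,0,0],[-2,0,0],[-1,0,0],[0,0,0]],"rot":[[0,0,0],[0,0,0],[0,0,0],[0,0,0],[0,0,0],[0,0,0],[0,0,0],[0,0,0],[0,0,0],[0,0,0]],"grip":[0,0,0,0,0,0,0,0,0,0]}'
python3 - <<'E'
from h import *
a=cap('scene','s3');b=cap('top','t3');s=r.sense();print(s['tcp_pos'],s['wrist_force'])
f=a['frame'][:,:,::-1][150:300,140:340]; g=b['frame'][:,:,::-1][30:180,210:330]
cv2.imwrite('pics/m3.png',np.hstack([cv2.resize(f,None,fx=2.4,fy=2.4,interpolation=2),cv2.resize(g,None,fx=2.4,fy=2.4,interpolation=2)]))
E
```

```text
time_s: 8.23
tcp_pos: [0.5259, -0.0421, 0.0816]
ee_rot: [[0.999, -0.032, 0.001], [-0.032, -0.999, 0.0], [0.001, -0.0, -1.0]]
wrist_force: [3.8, 0.1, -2.8]
gripper_width: 0.296
time_s: 9.07
tcp_pos: [0.4907, -0.0412, 0.0814]
ee_rot: [[0.999, -0.032, -0.0], [-0.032, -0.999, -0.0], [-0.0, 0.0, -1.0]]
wrist_force: [3.5, 0.4, -2.0]
gripper_width: 0.294
[ 0.49067606 -0.04124059  0.08127556] [ 2.17851001 -0.62273497 -0.79404703]
```

View pics/m3.png

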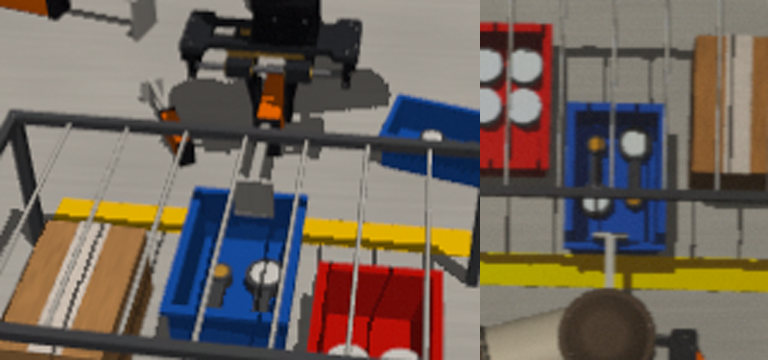

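Run:
```python
from h import *
c=load('t3');P=lambda u,v,z=.065:pt(c,u,v,z)[:2]
b1=P(246.7,72.9);b2=P(287.5,72.9);f1=P(245.5,134);f2=P(287.3,134.5)
rx=np.array([.9995,-.0308]);O=np.array([.6641,-.0461])
print(b1,b2,f1,f2,'yaw',np.degrees([np.arctan2(-(b1-b2)[0],(b1-b2)[1]),np.arctan2((b1-f1)[1],(b1-f1)[0])]))
print(((b1+b2)/2-.166*rx-O)@rx,((f1+f2)/2+.006*rx-O)@rx)
```

```text
[0.80100482 0.00184641] [ 0.7997896  -0.11188727] [0.62890206 0.00598903] [ 0.62649599 -0.10958966] yaw [-0.61217028 -1.37888028]
-0.029487704630543395 -0.03020751123778244
```

The tote front measures 30 mm ahead of the rack edge, by both its back and front lips and by kinematics, with yaw within about 1°. I'll pull 20 mm more, push back 8 mm to free the blade, and lift.

```bash
python3 -m jog '{"delta_pos":[[-3,0,0],[-4,0,0],[-4,0.5,0],[-4,0,0],[-3,0,0],[-2,0,0],[0,0,0],[0,0,0],[4,0,0],[4,0,0]],"rot":[[0,0,0],[0,0,0],[0,0,0],[0,0,0],[0,0,0],[0,0,0],[0,0,0],[0,0,0],[0,0,0],[0,0,0]],"grip":[0,0,0,0,0,0,0,0,0,0]}'
python3 -m jog '{"delta_pos":[[0,0,0],[0,0,6],[0,0,10],[0,0,12],[0,0,12],[0,0,10],[0,0,5],[0,0,0],[0,0,0]],"rot":[[0,0,0],[0,0,0],[0,0,0],[0,0,0],[0,0,0],[0,0,0],[0,0,0],[0,0,0],[0,0,0]],"grip":[0,0,0,0,0,0,0,0,0]}'
python3 -m jog '{"delta_pos":[[-6,0,0],[-12,0,0],[-15,0,0],[-15,0,0],[-15,0,0],[-10,0,0],[-5,0,0],[0,0,0],[0,0,0]],"rot":[[0,0,0],[0,0,0],[0,0,0],[0,0,0],[0,0,0],[0,0,0],[0,0,0],[0,0,0],[0,0,0]],"grip":[0,0,0,0,0,0,0,0,0]}'
python3 - <<'E'
from h import *
a=cap('scene','s4');b=cap('top','t4')
f=a['frame'][:,:,::-1][110:290,140:340]; g=b['frame'][:,:,::-1][60:240,210:330]
cv2.imwrite('pics/m4.png',np.hstack([cv2.resize(f,None,fx=2.4,fy=2.4,interpolation=2),cv2.resize(g,None,fx=2.4,fy=2.4,interpolation=2)]))
E
```

```text
time_s: 10.0
tcp_pos: [0.4771, -0.0411, 0.0806]
ee_rot: [[0.999, -0.033, -0.005], [-0.033, -0.999, -0.001], [-0.005, 0.001, -1.0]]
wrist_force: [-0.1, 0.7, -3.0]
gripper_width: 0.296
time_s: 10.75
tcp_pos: [0.4784, -0.0408, 0.1362]
ee_rot: [[0.999, -0.033, -0.001], [-0.033, -0.999, 0.0], [-0.001, -0.0, -1.0]]
wrist_force: [-0.4, 0.8, -2.5]
gripper_width: 0.297
time_s: 11.5
tcp_pos: [0.4014, -0.0406, 0.1365]
ee_rot: [[0.999, -0.032, 0.001], [-0.032, -0.999, -0.0], [0.001, -0.0, -1.0]]
wrist_force: [0.7, -0.3, -2.4]
gripper_width: 0.297
```

View pics/m4.png

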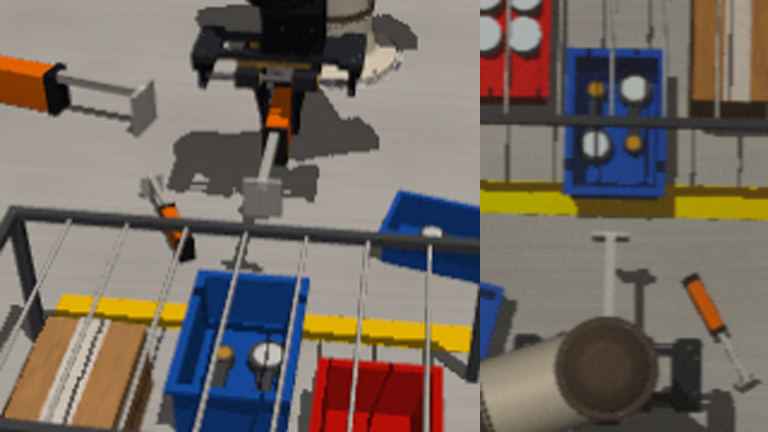

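The tote now stands on the tape: its back lip moved 7.5 px, about 20 mm, so the front is near -50 mm. It is straight, and the hook's blade is clear of it (top crop (610,237), tote front at row 195). The small blue tote and small hook leave enough room, so I'll lower the hook here.

```bash
python3 -m jog '{"delta_pos":[[0,0,-12],[0,0,-20],[0,0,-20],[0,0,-18],[0,0,-12],[0,0,-7],[0,0,-4],[0,0,-2],[0,0,0],[0,0,0]],"rot":[[0,0,0],[0,0,0],[0,0,0],[0,0,0],[0,0,0],[0,0,0],[0,0,0],[0,0,0],[0,0,0],[0,0,0]],"grip":[0,0,0,0,0,0,0,0,0,0]}'
```

```text
time_s: 12.43
tcp_pos: [0.4015, -0.0406, 0.0418]
ee_rot: [[0.999, -0.032, 0.001], [-0.032, -0.999, 0.0], [0.001, -0.0, -1.0]]
wrist_force: [-0.2, -0.2, -1.9]
gripper_width: 0.292
```

```bash
python3 -m jog '{"delta_pos":[[0,0,-2],[0,0,-2],[0,0,0],[0,0,0]],"rot":[[0,0,0],[0,0,0],[0,0,0],[0,0,0]],"grip":[0,0,0,0]}'
python3 -m jog '{"delta_pos":[[0,0,0],[0,0,0],[0,0,0],[0,0,0],[0,0,0],[0,0,0],[0,0,0],[0,0,0],[0,0,0],[0,0,0]],"rot":[[0,0,0],[0,0,0],[0,0,0],[0,0,0],[0,0,0],[0,0,0],[0,0,0],[0,0,0],[0,0,0],[0,0,0]],"grip":[50,60,70,70,70,70,70,70,70,70]}'
python3 -m jog '{"delta_pos":[[0,0,8],[0,0,15],[0,0,20],[0,0,25],[0,0,25],[0,0,25],[0,0,25],[0,0,15],[0,0,0],[0,0,0]],"rot":[[0,0,0],[0,0,0],[0,0,0],[0,0,0],[0,0,0],[0,0,0],[0,0,0],[0,0,0],[0,0,0],[0,0,0]],"grip":[70,70,70,70,70,70,70,70,70,70]}'
python3 - <<'E'
from h import *
a=cap('scene','s5');b=cap('top','t5')
f=a['frame'][:,:,::-1][110:290,140:340]; g=b['frame'][:,:,::-1][60:240,210:330]
cv2.imwrite('pics/m5.png',np.hstack([cv2.resize(f,None,fx=2.4,fy=2.4,interpolation=2),cv2.resize(g,None,fx=2.4,fy=2.4,interpolation=2)]))
E
```

```text
time_s: 12.77
tcp_pos: [0.4015, -0.0406, 0.0378]
ee_rot: [[0.999, -0.032, 0.002], [-0.032, -0.999, 0.0], [0.002, -0.0, -1.0]]
wrist_force: [-0.3, 0.1, 1.5]
gripper_width: 0.292
time_s: 13.6
tcp_pos: [0.4008, -0.0408, 0.0373]
ee_rot: [[0.999, -0.032, -0.0], [-0.032, -0.999, -0.0], [-0.0, 0.0, -1.0]]
wrist_force: [-0.1, -1.0, 0.1]
gripper_width: 0.7
time_s: 14.43
tcp_pos: [0.4009, -0.0406, 0.1957]
ee_rot: [[0.999, -0.032, 0.002], [-0.032, -0.999, 0.001], [0.002, -0.001, -1.0]]
wrist_force: [-0.6, 0.7, -1.0]
gripper_width: 0.697
```

View pics/m5.png

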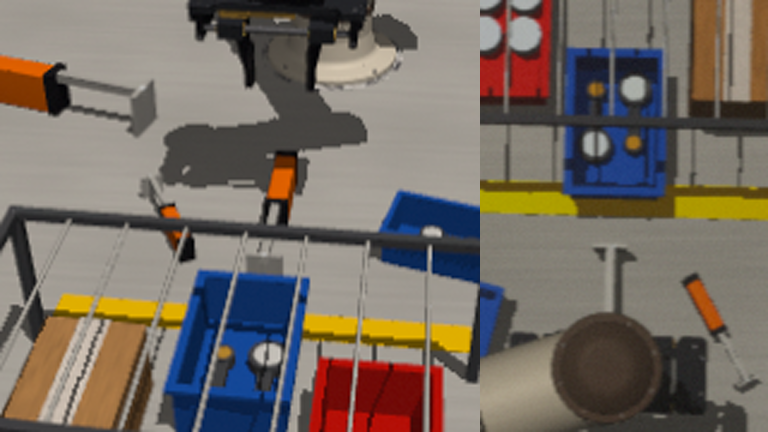

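The hook stands on the bench with its blade at (608,247), well in front of the tote's front at row 195. Last numeric check, then hand in.

Run:
```python
from h import *
c=load('t5');o=load('t0');P=lambda u,v,z=.065:pt(c,u,v,z)[:2]
U=lambda x,y:((x-480)/2.4+210,y/2.4+60)
b1=P(*U(567,49));b2=P(*U(664,49));f1=P(*U(565,195));f2=P(*U(664,197))
rx=np.array([.9995,-.0308]);O=np.array([.6641,-.0461])
print(((b1+b2)/2-.166*rx-O)@rx,((f1+f2)/2+.006*rx-O)@rx,np.degrees(np.arctan2(-(b1-b2)[0],(b1-b2)[1])))
def red(c):
    f=c['frame'].astype(int);m=(f[...,0]>120)&(f[...,1]<60)&(f[...,2]<60);v,u=np.nonzero(m[:120,150:250]);return u.mean(),v.mean()
print('red px',red(o),red(c))
finish_job()
```

```text
-0.05082838708891531 -0.05091640421583931 -0.5982752600236344
red px (np.float64(71.97342657342658), np.float64(78.05454545454545)) (np.float64(72.58573216520651), np.float64(77.34918648310388))
the job is handed in; nothing more can be done
```

The job is done and handed in. I gripped the middle-sized hook, set its blade behind the front wall of the larger blue tote in the rack's middle place, and pulled the tote out. I then lifted the hook off and stood it upright on the bench in front.

- **Blue tote:** its front wall is at about -51 mm in the rack frame (target -50 ± 25), measured from both the back and the front lip. Its yaw is about 1° from the rack's.
- **Hook:** it was standing released on the bench, with its blade about 50 mm in front of the tote's lip.
- **Contact:** the highest reading at the end of any move during the pull was about 4 N. The gripper stayed well in front of the tote throughout.
- **Red tote:** the average of its red pixels shifted by under 1 px (about 2 mm). I put that down to shading or the view changing, but did not check it further.
- **One disagreement:** before insertion the blade hung about 4 mm lower than the grasp predicted. I allowed for it, and it had no effect.

The job took about 14.5 s of the 56 s allowed, and no checks failed.

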